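Unlock the spreading board and hold it open at the index clip

TASK

Open the insect spreading board for the next specimen: turn its lock knob counterclockwise (seen from above) until it clicks over to its other stop, then pull the front half out by its grip bar, against its spring, until its pointer stands opposite the index clip (within the clip's width). Keep holding the bar there without letting go: the program finishes while the robot still holds the front half open at the clip. Do not disturb the foam specimen, the vial or the stack of label cards beside the board.

Things in the scene. Friction and masses are not known exactly. Their poses are not given: they have to be found in the camera images.
- board: Fixed wooden base of a spreading board, 250 (x) x 310 (y) x 12 mm; origin: centre of its underside, on the table. The front half slides along the base's -x, roughly toward the robot. Board frame, mm: rear plank x 25..107, front plank (shut) x -55..21, both y -105..85, top z 34; grey lock housing 92 x 52 centred (-22, 122), top z 46, knob on it; aluminium scale rail along x at y -130, top z 28.
- lock_knob (a joint): Angle of the lock knob (rad): 0 locked, 1.3 free, counterclockwise from above positive, firm stops at both ends. A sprung detent resists from 0.3 rad with about 0.1 to 0.15 N m, clicks over at 0.65, and drives the knob on to about 1.0; turn it on to the stop. Below 0.75 rad a pin under the knob bars the front half from moving more than about 3 mm.
- knob_grip (a point): On the axis of the black lock knob, 76 mm above the table, the height for the TCP. Knob: disc of 42 mm diameter with a round lobe on its rim, z 46 to 54, with an upright bar grip 44 long x 12 thick, z 54 to 84. The bar lies along this point's x axis, which turns with the knob (at 0 rad it is the board's x axis); grip across the point's y axis.
- front_half: The sliding front half; origin: centre of the underside of its dark wooden grip bar, on the plank's top, 34 mm above the table, shut at board (-29, -25) mm; axes as the board's. Bar 64 long (y) x 13 thick (x) x 38 high, foot 20 x 74 x 3; grip across x from above, TCP 26 mm above origin. Pulls out 55 mm at most; its spring pulls shut: 5 N, plus 0.2 N per mm; let go, it snaps shut.
- pointer_tip (a point): Tip of the dark steel pointer (4 mm wide) that sticks out of the right-hand (-y) end of the front half, 34 mm above the table; moves with the front half; axes parallel to the board's.
- index_mark (a point): Middle of the inner (+y) face of the index clip, a dark steel clip 10 (along board x) x 16 x 28 mm with a small round screw head, fixed over the scale rail; axes parallel to the board's. The pointer is on the clip when its tip has the same board x as this point. The clip is 20 to 42 mm from the shut pointer, toward the board's -x.
- foam_specimen: Bystander: beetle pinned on a white foam cube, 32 x 30 x 52 mm, standing right (-y) of the board; origin at its underside.
- glass_vial: Bystander: glass vial with a white cap, diameter 21, height 58 mm, standing beyond the left rear corner of the board; origin at its underside.
- card_stack: Bystander: stack of label cards with a rubber band, 40 x 57 x 10 mm, lying behind (+x) the board; origin at its underside.

How it is judged:
On the way, in this order (a step that is already met when the one before it is completed fails the run):
1. the lock knob is turned past its click to its free stop while the front half is still shut (value of joint lock_knob above 1.1 rad and x of pointer_tip in the frame of board above -0.025 m), for 0.1 s.
2. the front half is pulled out until its pointer is opposite the clip, held by the fingers (x of pointer_tip in the frame of index_mark between -0.005 and 0.005 m and contact force between the fingers and front_half above 3 N), for 0.5 s.
At the end, for the whole second after the job is handed in: The lock knob is over at its free stop (beyond 1.1 rad); the fingers hold the grip bar (more than 3 N) and keep the front half still with its pointer tip within 5 mm, along the slide, of the middle of the index clip; the bystanders are within 20 mm of where they stood (all of step 2 and value of joint lock_knob above 1.1 rad and distance of each of foam_specimen, glass_vial, card_stack from where it was at the start of the episode below 0.02 m and linear speed of front_half below 0.01 m/s); the arm keeps its last pose, push and grip.
It fails at once if a bystander is knocked away or over (distance of any of foam_specimen, glass_vial, card_stack from where it was at the start of the episode above 0.02 m or angle between any of foam_specimen, glass_vial's own z axis and vertical above 0.5 rad).
It also fails if it takes over 48 s, if anything falls off the work surface, if the arm or the gripper's body presses on something with over 40 N, if the wrist force passes 120 N, or if a joint passes its speed limit or range.

ROBOT

A 6-joint arm with a two-finger parallel gripper is mounted at the origin on a cart in front of the work surface, level with it; the furniture and walls round the work are solid. World frame = base frame: x ahead of the robot, y to its left, z up, the work surface at z = 0. Lengths are in m, angles in rad, forces in N, time in s.
With the tool pointing down it reaches from about 0.35 to 0.85 m from the base axis. Payload 8.1 kg.
Tool frame: the origin (TCP) lies between the finger pads, 19 mm behind the fingertips; this is the grasp point; z points along the fingers, y is the line along which they close (so a half turn about z gives the same grasp; the last joint's range is limited). The gripper opens to 93 mm and grips with 3 to 60 N. Pads are 15 mm wide; open, the fingers measure 128 mm over their backs; the gripper's body (75 mm by 188 mm) begins 65 mm behind the grasp point.
Start: joints at [-1.185, 0.13, 1.488, -0, 1.523, -0.085], TCP at [0.272, -0.535, 0.237] pointing down, gripper open.
Joint ranges: [-2.96, 2.96], [-0.89, 2.26], [0.02, 2.5], [-1.34, 4.48], [0, 2.73], [-2.66, 2.66]. Speed limits (rad/s): [2.39, 2.39, 2.79, 3.14, 3.14, 3.14].

INTERFACE

Orientations are given as a rotation vector (axis times angle).
In Python, from plant import robot gives the robot as it stands.
- The arm moves only by the tool carry_out, never from a script. Its argument "rows" is a list of rows, each a list of 6 numbers: the shift along the tool's x, y, z in m, then the turn, a rotation vector about the tool's x, y, z in degrees. A call has 1 to 12 rows; each row is the pose to reach, as a shift and turn from the pose commanded when the call began, along the tool's axes at that moment; what a row does not reach only later rows make up. A row lasts 1/8 s, in which the tool goes at most 62.5 mm and 10.7 degrees, less where a joint would pass 70% of its speed; a pose out of reach is approached as far as the arm can. A call with a gripper value outside its range is refused whole. "jaw" is the closure in counts, from 0 (fully open) to 255 (shut), set as the call begins (left out, the last holds). The fingers move at their own pace and stop on an object; "force" is the grip in N (left out, the last holds). Time passes only in rows, so rows that repeat a pose let the fingers close. It gives the time, the measured TCP pose, the force, the opening and the grip force at its end, in the units of the state.
- robot.read_state(): the state, without advancing time (a new reading comes with each control period).
- robot.read_camera(name): name is "scene" or "side" or "wrist"; returns the picture (400x640x3 uint8, red, green, blue); there is no depth.
- robot.camera_model(name): a dict with "fx", "fy", "cx", "cy" (pixels), "R" (3x3) and "t" (3): a world point X has camera coordinates R X + t; the wrist camera has in their place "mount" (4x4, takes a point from camera to tool coordinates, whose origin is the TCP and whose axes are the flange's). Camera axes: x right, y down, z forward; pixel columns grow to the right and rows downward; lengths in m; the calibration is good to about 2 mm. A picture is of the moment at which its call begins: read the wrist's pose just before it. camera_model takes no time and is no camera call.
- robot.close_job(): hands the job in; it is judged then, once.
Trained networks look in the newest picture that a camera, given by its name, has taken for a name from the list of things; names that differ only in an ending like _2 or _b are one class to them, and where a whole thing is asked for, a point or a joint stands for the part that bears it (a point fixed in the world has none). Each returns a list of dicts, best first, with "conf" (0 to 1); they miss things now and then, are a little off and sometimes report something else, mostly with a low value. They report only what shows in the picture. A call takes as long as a camera call.
- robot.outline_of(camera, target): "pixels" (400x640 bool, what is visible of it) and "pixel" ([column, row] in pixels, amid what is visible of it).
The state is a dict: "t": time; "q": joint angles; "dq": joint speeds; "joint_torque": joint torques, N m; "tool_pos": TCP position; "orientation": TCP orientation; "force": force on the tool from outside, world axes, zero at the start; "wrist_torque": the same for the moment, N m; "opening": finger opening in m; "gripper_force": force on a finger pad.
Only numpy, scipy, OpenCV 4.12 (cv2) and the standard library are available. Lean on these libraries where they do the work, as an engineer would, in place of code of your own. Each camera call takes 0.05 s, during which the arm holds its last target. There are 200 camera calls.

## Working session

There is one attempt and no reset: what is moved stays moved. The work goes in short steps, Python scripts to look and compute and a tool call to move; the robot and the scene stay as the last step left them, time stands still between calls to the robot, and variables do not carry over. Pictures are saved under pics/ and viewed, at most 10 in all, crops included, and the job is handed in when it is done.

Besides the shell and the picture viewer there is one more tool, called after ">>>" as name(argument=value, ...) on one line, values as JSON. carry_out: Moves the arm, as the interface text tells. Its arguments: {"type":"object","properties":{"rows":{"type":"array"},"jaw":{"type":"number"},"force":{"type":"number"}},"required":["rows"]}

```bash
mkdir -p pics; cat > h.py <<'E'
import numpy as np, cv2
from plant import robot
from scipy.spatial.transform import Rotation as Rn
def save(c,n):
    im=robot.read_camera(c); cv2.imwrite('pics/'+n,im[:,:,::-1]); return im
def cam(c,s=None):
    m=robot.camera_model(c); K=np.array([[m['fx'],0,m['cx']],[0,m['fy'],m['cy']],[0,0,1.]])
    if 'mount' in m:
        T=np.eye(4);T[:3,:3]=Rn.from_rotvec(s['orientation']).as_matrix();T[:3,3]=s['tool_pos']
        C=np.linalg.inv(T@np.array(m['mount'])); return K,C[:3,:3],C[:3,3]
    return K,np.array(m['R']),np.array(m['t'])
def toplane(c,px,z,s=None):
    K,R,t=cam(c,s); d=R.T@np.linalg.solve(K,[px[0],px[1],1]); o=-R.T@t
    return o+d*(z-o[2])/d[2]
def proj(c,X,s=None):
    K,R,t=cam(c,s); p=K@(R@np.asarray(X)+t); return p[:2]/p[2]
E
python3 - <<'E'
from h import *
s=robot.read_state();print({k:np.round(v,3) for k,v in s.items()})
a=save('scene','s1.png');b=save('side','d1.png')
for c in('scene','side'):
    print(c,-cam(c)[1].T@cam(c)[2])
    for n,z in [('board',.012),('lock_knob',.07),('front_half',.05),('pointer_tip',.034),('foam_specimen',.026),('glass_vial',.03),('card_stack',.01)]:
        for o in robot.outline_of(c,n)[:1]: print(n,round(o['conf'],2),o['pixel'],o['pixels'].sum(),toplane(c,o['pixel'],z).round(3))
cv2.imwrite('pics/sd.png',cv2.resize(np.vstack([a,b])[:,:,::-1],(480,600)))
E
```

```text
{'t': np.float64(0.0), 'q': array([-1.185,  0.131,  1.489, -0.   ,  1.523, -0.085]), 'dq': array([ 0.   ,  0.   ,  0.   ,  0.   , -0.002,  0.   ]), 'joint_torque': array([-3.0000e-03, -5.5984e+01, -4.9176e+01,  7.7000e-02,  3.6000e-02,
       -0.0000e+00]), 'tool_pos': array([ 0.272, -0.534,  0.236]), 'orientation': array([-3.053, -0.732,  0.   ]), 'force': array([-0.566, -0.579, -0.386]), 'wrist_torque': array([ 0.027, -0.009, -0.054]), 'gripper_force': np.float64(0.0), 'opening': np.float64(0.093)}
scene [0.02627095 0.40615541 0.63977815]
board 0.67 [320.1, 259.3] 13065 [0.534 0.117 0.012]
lock_knob 0.68 [268.6, 260.2] 378 [0.53 0.23 0.07]
front_half 0.6 [330.3, 251.4] 2963 [0.512 0.106 0.05 ]
pointer_tip 0.98 [329.1, 252.9] 3000 [0.523 0.102 0.034]
foam_specimen 0.78 [407.1, 227.8] 176 [ 0.515 -0.095  0.026]
glass_vial 0.69 [236.6, 242.3] 229 [0.645 0.258 0.03 ]
card_stack 0.59 [277.8, 205.8] 298 [0.738 0.122 0.01 ]
side [ 0.48803245 -0.79289193  0.63758328]
board 0.66 [282.0, 223.8] 9657 [0.545 0.065 0.012]
lock_knob 0.85 [277.2, 171.0] 313 [0.548 0.201 0.07 ]
front_half 0.64 [277.5, 218.4] 1909 [0.534 0.034 0.05 ]
pointer_tip 0.92 [274.7, 217.0] 1957 [0.529 0.063 0.034]
foam_specimen 0.52 [287.0, 282.1] 293 [ 0.535 -0.139  0.026]
glass_vial 0.6 [313.0, 171.8] 157 [0.643 0.253 0.03 ]
card_stack 0.77 [365.1, 206.3] 274 [0.745 0.107 0.01 ]
```

View pics/s1.png

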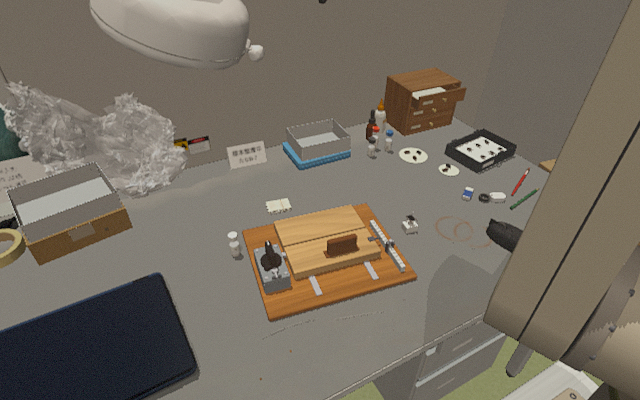

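View pics/d1.png

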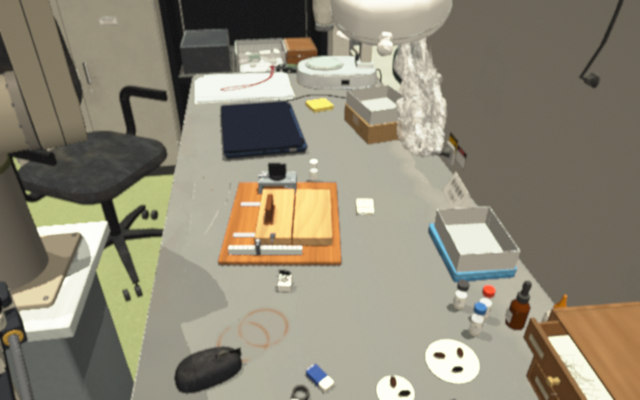

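The scene view shows the board with its knob at about (270,258), bar at (342,245), and clip at (390,243). In the side view the knob is at (277,171), the bar at (269,208), and the clip at (258,246). The bystanders are clear of the path.

```bash
python3 - <<'E'
from h import *
from scipy.optimize import least_squares
h=np.array([[-125,-155],[125,-155],[125,155],[-125,155]])/1000
px={'scene':[(414,273),(370,206),(244,236),(270,312)],'side':[(220,262),(341,262),(340,182),(238,182)]}
def W(p,b): c,s=np.cos(p[2]),np.sin(p[2]); return np.array([p[0]+c*b[0]-s*b[1],p[1]+s*b[0]+c*b[1],b[2]])
f=lambda p:np.ravel([proj(c,W(p,[*h[i],.012]))-px[c][i] for c in px for i in range(4)])
r=least_squares(f,[.55,.07,0],loss='soft_l1');p=r.x;print(p,r.fun.round(1))
for n,b in [('knob',(-.022,.122,.076)),('bar',(-.029,-.025,.06)),('clip?',(-.06,-.12,.034))]:
    X=W(p,b);print(n,X.round(3),[proj(c,X).round(0) for c in px])
# lamp bulb knob triangulation
A=[];B=[]
for c,q in(('scene',(257,52)),('side',(385,43))):
    K,R,t=cam(c);P=K@np.c_[R,t];A+= [q[0]*P[2]-P[0],q[1]*P[2]-P[1]]
v=np.linalg.svd(np.array(A))[2][-1];print('lamp',v[:3]/v[3])
E
```

```text
[ 0.55517083  0.08918946 -0.16856575] [ 5.2  0.3 -1.6 -6.1 -0.1 -9.8 -0.2  2.2 -2.  -0.6  1.7  0.6 -1.3  0.4
  2.7 -0.4]
knob [0.554 0.213 0.076] [array([272., 247.]), array([279., 166.])]
bar [0.522 0.069 0.06 ] [array([344., 239.]), array([271., 206.])]
clip? [ 0.476 -0.019  0.034] [array([391., 248.]), array([252., 242.])]
lamp [0.76912987 0.13308726 0.37692551]
```

```bash
cat >> h.py <<'E'
def row(pos,xang,base=None):
    s=robot.read_state(); R0=Rn.from_rotvec(s['orientation']) if base is None else Rn.from_rotvec(base[1]); p0=np.array(s['tool_pos'] if base is None else base[0])
    Rt=Rn.from_matrix(np.c_[[np.cos(xang),np.sin(xang),0],[np.sin(xang),-np.cos(xang),0],[0,0,-1]])
    return np.r_[R0.inv().apply(np.asarray(pos)-p0)*1000,(R0.inv()*Rt).as_rotvec(degrees=True)].round(1)
E
python3 - <<'E'
from h import *
print(robot.camera_model('wrist'))
print(row([.46,.12,.27],-.17))
E
```

```text
{'fx': 339.4527270669825, 'fy': 339.4527270669825, 'cx': 320.0657424850659, 'cy': 199.09741633943926, 'mount': array([[ 7.23998142e-04, -9.63095552e-01, -2.69158752e-01,
         7.54297858e-02],
       [ 9.99998167e-01,  1.17433708e-03, -1.51212621e-03,
         1.73130485e-04],
       [ 1.77240513e-03, -2.69157164e-01,  9.63094637e-01,
        -1.48077782e-01],
       [ 0.00000000e+00,  0.00000000e+00,  0.00000000e+00,
         1.00000000e+00]])}
[ 464.4 -498.3  -32.6   -0.    -0.    36.7]
```

>>> carry_out(rows=[[0.48,-0.46,-0.02,0,0,36.7],[0.48,-0.46,-0.02,0,0,36.7],[0.48,-0.46,-0.02,0,0,36.7],[0.48,-0.46,-0.02,0,0,36.7],[0.48,-0.46,-0.02,0,0,36.7],[0.48,-0.46,-0.02,0,0,36.7],[0.48,-0.46,-0.02,0,0,36.7],[0.48,-0.46,-0.02,0,0,36.7],[0.48,-0.46,-0.02,0,0,36.7],[0.48,-0.46,-0.02,0,0,36.7],[0.48,-0.46,-0.02,0,0,36.7],[0.48,-0.46,-0.02,0,0,36.7]])

```text
t: 2.3
tool_pos: [0.4916, 0.0957, 0.2574]
orientation: [-3.13, 0.26, 0.0]
force: [-0.5, -0.3, -0.1]
opening: 0.0928
gripper_force: 0.0
```

```bash
python3 - <<'E'
from h import *
s=robot.read_state();print(s['t'],s['tool_pos'],s['orientation'],s['q'].round(2))
save('wrist','w1.png')
for n,z in [('board',.012),('lock_knob',.08),('front_half',.05),('index_mark',.03)]:
    for o in robot.outline_of('wrist',n)[:1]:
        np.save('/tmp/%s.npy'%n,o['pixels']); print(n,o['conf'],o['pixel'],toplane('wrist',o['pixel'],z,s).round(4))
E
```

```text
2.3 [0.49157262 0.09572195 0.25741242] [-3.13028098e+00  2.59625442e-01  2.05084574e-04] [ 0.09 -0.15  1.73  0.    1.56  1.83]
board 0.93 [310.2, 108.6] [0.5628 0.0961 0.012 ]
lock_knob 0.86 [192.6, 145.1] [0.5486 0.2103 0.08  ]
front_half 0.62 [319.7, 134.4] [0.5361 0.0896 0.05  ]
index_mark 0.74 [310.1, 108.4] [0.5632 0.0955 0.03  ]
```

View pics/w1.png

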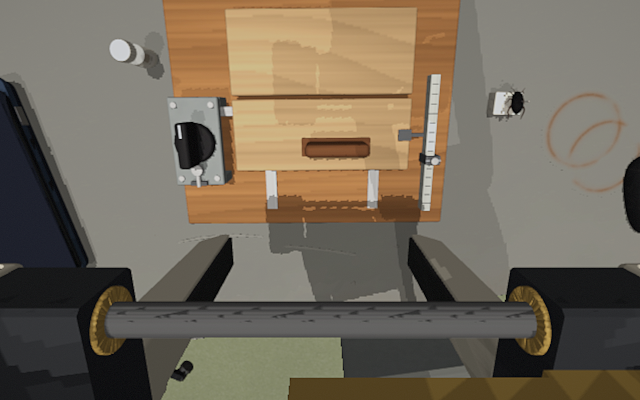

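The wrist view shows the housing (168..230, 97..184), the knob (197,145), the bar (337,146), the pointer (~(422,133)), and the clip (430,159). I'll fit the board pose from these corners.

```bash
python3 - <<'E'
from h import *
from scipy.optimize import least_squares
s=robot.read_state()
D=[(24,148,46,168,97),(-68,148,46,178,185),(-68,96,46,230,184),(-125,155,12,188,223),(-125,-155,12,440,222),(107,85,34,225,9),(107,-105,34,417,8),(25,85,34,233,95),(25,-105,34,410,95),(-55,85,34,239,170),(-55,-105,34,408,169)]
D=np.array(D,float)
def W(p,b): c,q=np.cos(p[2]),np.sin(p[2]); return np.array([p[0]+c*b[0]-q*b[1],p[1]+q*b[0]+c*b[1],b[2]])
f=lambda p:np.ravel([proj('wrist',W(p,d[:3]/1000),s)-d[3:] for d in D])
r=least_squares(f,[.55,.09,-.17],loss='soft_l1');p=r.x;print(p,r.fun.round(1));np.save('board.npy',p)
for n,b in [('knob',(-.022,.122,.084)),('barTop',(-.029,-.025,.072)),('clip?',(-.055,-.13,.04))]:
    X=W(p,b);print(n,X.round(4),proj('wrist',X,s).round(1))
def B(px,z):
    X=toplane('wrist',px,z,s)-[p[0],p[1],0];c,q=np.cos(p[2]),np.sin(p[2]);return np.array([c*X[0]+q*X[1],-q*X[0]+c*X[1],z]).round(4)
for n,q,z in [('pointer',(423,133),.034),('clip',(430,159),.036),('bar',(337,147),.072),('knob',(197,145),.07)]:print(n,B(q,z))
im=cv2.imread('pics/w1.png');cv2.imwrite('pics/c1.png',np.hstack([cv2.resize(im[85:195,155:245],None,fx=4,fy=4,interpolation=2),cv2.resize(im[95:205,370:470],None,fx=4,fy=4,interpolation=2)]))
print(row(W(p,(-.022,.122,.15)),p[2]),p[2]-.0)
E
```

```text
[ 0.55100088  0.0898521  -0.16468147] [-1.2 -0.4 -0.4 -0.1 -4.6  0.7  0.7  0.8  1.   0.5  0.4 -0.7  2.  -1.1
 -1.2  0.5  3.3 -0.6 -1.8  0.8  0.3  0.8]
knob [0.5493 0.2138 0.084 ] [183.  146.6]
barTop [0.5183 0.0699 0.072 ] [338.1 151.4]
clip? [ 0.4754 -0.0294  0.04  ] [432.6 170.7]
pointer [-0.0148 -0.1182  0.034 ]
clip [-0.0427 -0.1274  0.036 ]
bar [-0.0247 -0.0238  0.072 ]
knob [-0.0222  0.1137  0.07  ]
[  36.5 -130.   107.4    0.    -0.    -0.4] -0.16468147121257037
```

View pics/c1.png

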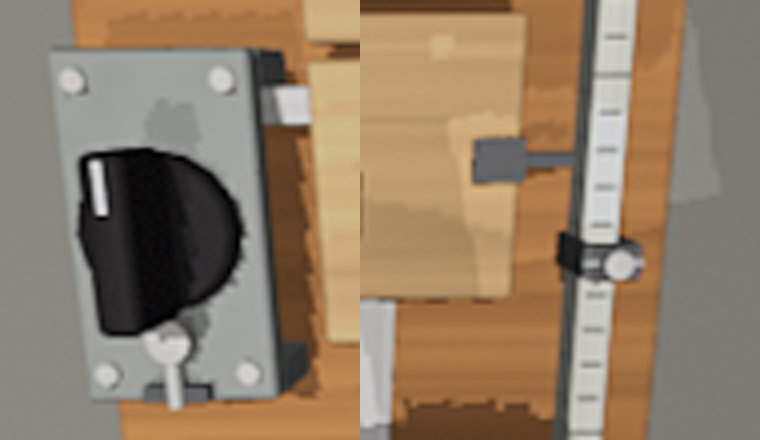

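The crop agrees with the fit: the knob bar lies along board x around pixel (181,146), against (183,147) predicted. Pointer tip is at about (424,135) and the clip at about (422,158). I'll move above the knob.

>>> carry_out(rows=[[0.036,-0.131,0.08,0,0,0],[0.036,-0.131,0.08,0,0,0],[0.036,-0.131,0.08,0,0,0],[0.036,-0.131,0.107,0,0,0],[0.036,-0.131,0.107,0,0,0],[0.036,-0.131,0.107,0,0,0]])

```text
t: 3.3
tool_pos: [0.5494, 0.2151, 0.1516]
orientation: [-3.13, 0.269, -0.001]
force: [0.8, 0.7, 0.2]
opening: 0.0932
gripper_force: 0.0
```

```bash
python3 - <<'E'
from h import *
s=robot.read_state();p=np.load('board.npy');print(s['tool_pos'],s['orientation'])
save('wrist','w2.png')
def W(p,b): c,q=np.cos(p[2]),np.sin(p[2]); return np.array([p[0]+c*b[0]-q*b[1],p[1]+q*b[0]+c*b[1],b[2]])
for b in [(-.044,.122,.084),(0,.122,.084),(-.035,-.118,.034),(-.022,.122,.084)]: print(proj('wrist',W(p,b),s).round(1))
print(row(W(p,(-.022,.122,.076)),p[2]))
E
```

```text
[0.54940211 0.21510273 0.15156175] [-3.12984091e+00  2.68507154e-01 -1.38700006e-03]
[323.  250.6]
[322.7 188.5]
[614.7 213.8]
[322.8 220.3]
[-0.4  1.7 76.2 -0.1 -0.1 -0.4]
```

View pics/w2.png

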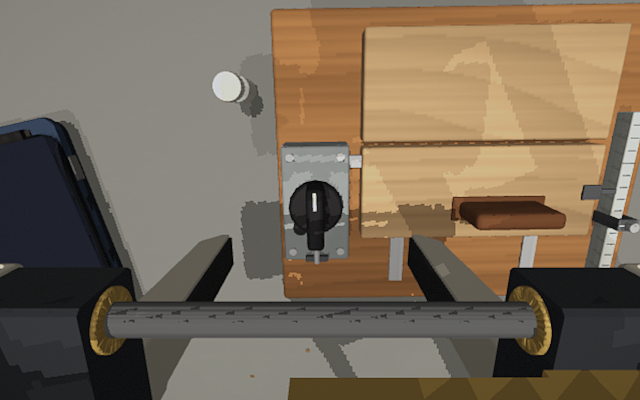

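The view shows the knob bar at column ~316, rows 188–250, about 4 mm left of the prediction. I'll correct y and descend, then close.

>>> carry_out(rows=[[0,-0.0025,0.03,0,0,0],[0,-0.0025,0.06,0,0,0],[0,-0.0025,0.076,0,0,0],[0,-0.0025,0.076,0,0,0]])

```text
t: 3.85
tool_pos: [0.549, 0.218, 0.0741]
orientation: [3.13, -0.267, -0.002]
force: [-0.3, -0.1, 0.9]
opening: 0.0931
gripper_force: 0.0
```

>>> carry_out(rows=[[0,0,0,0,0,0],[0,0,0,0,0,0],[0,0,0,0,0,0],[0,0,0,0,0,0],[0,0,0,0,0,0],[0,0,0,0,0,0]], jaw=255, force=40)

```text
t: 4.6
tool_pos: [0.5493, 0.2185, 0.0744]
orientation: [3.13, -0.266, -0.0]
force: [0.7, 0.1, 0.3]
opening: 0.0375
gripper_force: 0.0
```

>>> carry_out(rows=[[0,0,0,0,0,0],[0,0,0,0,0,0],[0,0,0,0,0,0],[0,0,0,0,0,0],[0,0,0,0,0,0]])

```text
t: 5.22
tool_pos: [0.5494, 0.2188, 0.0744]
orientation: [-3.13, 0.266, -0.0]
force: [1.1, 1.7, -2.2]
opening: 0.0117
gripper_force: 40.0
```

>>> carry_out(rows=[[0,0,0,0,0,-10],[0,0,0,0,0,-20],[0,0,0,0,0,-30],[0,0,0,0,0,-40],[0,0,0,0,0,-50],[0,0,0,0,0,-60],[0,0,0,0,0,-70],[0,0,0,0,0,-74],[0,0,0,0,0,-74],[0,0,0,0,0,-74]])

```text
t: 6.48
tool_pos: [0.5492, 0.2191, 0.0744]
orientation: [-2.661, -1.669, -0.001]
force: [0.3, 4.9, -1.0]
opening: 0.0117
gripper_force: 40.0
```

```bash
python3 - <<'E'
from h import *
s=robot.read_state();R=Rn.from_rotvec(s['orientation']).as_matrix();a=np.arctan2(R[1,0],R[0,0]);print(a+.1647,s['tool_pos'],s['force'],s['wrist_torque'],s['opening'])
save('wrist','w3.png')
E
```

```text
1.2849987386211736 [0.54921849 0.21911587 0.0744391 ] [ 0.3169615   4.92991804 -1.02390784] [ 0.9103394  -0.14621734 -0.0174017 ] 0.011703275261760055
```

View pics/w3.png

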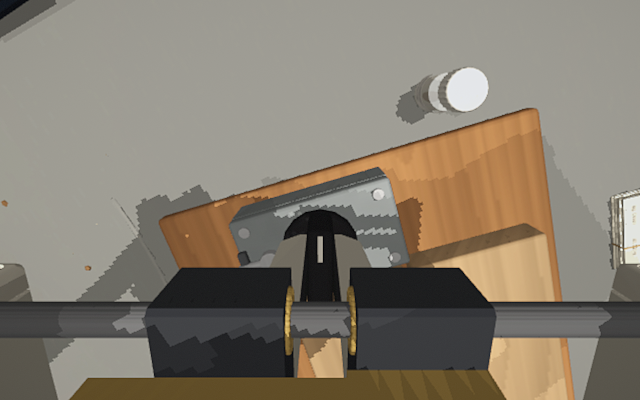

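Knob is at about 1.28 rad, its bar turned along with the gripper. Releasing and rising.

>>> carry_out(rows=[[0,0,0,0,0,0],[0,0,0,0,0,0],[0,0,0,0,0,0],[0,0,0,0,0,0],[0,0,-0.03,0,0,0],[0,0,-0.08,0,0,0],[0,0,-0.1,0,0,0],[0,0,-0.1,0,0,0]], jaw=100)

```text
t: 7.52
tool_pos: [0.5505, 0.2188, 0.1761]
orientation: [2.659, 1.671, 0.005]
force: [-0.4, 0.4, -1.0]
opening: 0.0567
gripper_force: 0.0
```

```bash
python3 - <<'E'
from h import *
p=np.load('board.npy')
c,q=np.cos(p[2]),np.sin(p[2]);b=(-.105,-.12)
print(robot.read_state()['opening'],row([p[0]+c*b[0]-q*b[1],p[1]+q*b[0]+c*b[1],.16],p[2]))
E
```

```text
0.056721061808124175 [-2.606e+02 -1.070e+01  1.550e+01  0.000e+00 -2.000e-01  7.370e+01]
```

>>> carry_out(rows=[[-0.26,-0.01,0.015,0,0,73.7],[-0.26,-0.01,0.015,0,0,73.7],[-0.26,-0.01,0.015,0,0,73.7],[-0.26,-0.01,0.015,0,0,73.7],[-0.26,-0.01,0.015,0,0,73.7],[-0.26,-0.01,0.015,0,0,73.7],[-0.26,-0.01,0.015,0,0,73.7],[-0.26,-0.01,0.015,0,0,73.7],[-0.26,-0.01,0.015,0,0,73.7],[-0.26,-0.01,0.015,0,0,73.7]])

```text
t: 8.78
tool_pos: [0.4272, -0.0113, 0.1589]
orientation: [-3.131, 0.254, 0.001]
force: [-0.5, -0.2, 0.4]
opening: 0.0567
gripper_force: 0.0
```

```bash
python3 - <<'E'
from h import *
s=robot.read_state();np.save('s4.npy',np.r_[s['tool_pos'],s['orientation']]);print(s['tool_pos'],s['orientation'])
im=save('wrist','w4.png');cv2.imwrite('pics/w4c.png',cv2.resize(im[0:220,120:470,::-1],None,fx=2.2,fy=2.2,interpolation=2))
E
```

```text
[ 0.4272222  -0.01128263  0.15891831] [-3.13119563e+00  2.54493217e-01  1.33111746e-03]
```

View pics/w4c.png

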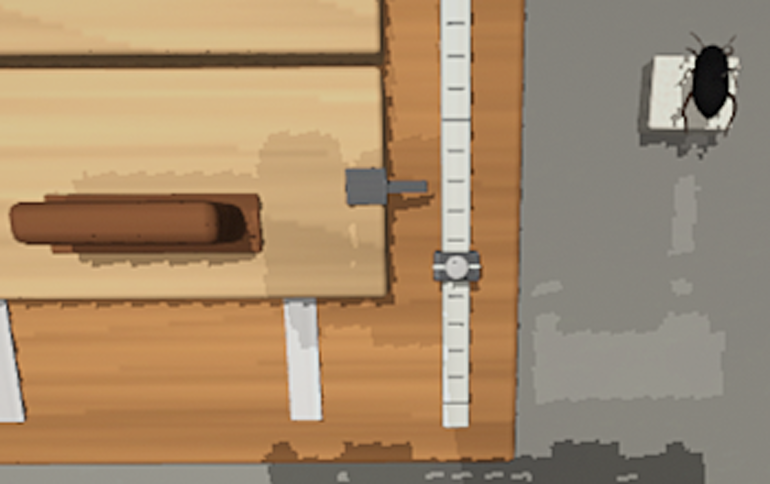

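The crop shows the pointer tip at px (314,84.5), the clip centre at (318,121), and bar top centre at row ~101.

```bash
python3 - <<'E'
from h import *
a=np.load('s4.npy');s={'tool_pos':a[:3],'orientation':a[3:]};p=np.load('board.npy')
def B(px,z):
    X=toplane('wrist',px,z,s)-[p[0],p[1],0];c,q=np.cos(p[2]),np.sin(p[2]);return ((np.array([c*X[0]+q*X[1],-q*X[0]+c*X[1]]))*1000).round(1)
g=lambda u,v:(120+u/2.2,v/2.2)
print('ptr',B(g(427,186),.034),'clip',[B(g(434,266),z) for z in(.028,.036,.044)])
print('bar',B(g(120,222),.072),B(g(120,202),.072),B(g(120,243),.072))
print('edges 21..25,-55,-125',B(g(200,66),.034),B(g(200,298),.034),B(g(440,462),.012))
E
```

```text
ptr [ -16.1 -114.6] clip [array([ -43.4, -117. ]), array([ -43. , -117.1]), array([ -42.7, -117.1])]
bar [-28.6 -22.4] [-22.9 -23.1] [-34.8 -21.7]
edges 21..25,-55,-125 [ 21.6 -39. ] [-54.7 -32.6] [-123.4 -119.4]
```

```bash
python3 - <<'E'
from h import *
p=np.load('board.npy')
c,q=np.cos(p[2]),np.sin(p[2]);b=(-.0287,-.024)
for z in(.13,.061): print(row([p[0]+c*b[0]-q*b[1],p[1]+q*b[0]+c*b[1],z],p[2]+np.pi/2))
E
```

```text
[ 76.9 -95.9  29.1  -0.    0.  -89.9]
[ 77.  -95.9  98.1  -0.    0.  -89.9]
```

>>> carry_out(rows=[[0.077,-0.096,0.02,0,0,-89.9],[0.077,-0.096,0.02,0,0,-89.9],[0.077,-0.096,0.02,0,0,-89.9],[0.077,-0.096,0.02,0,0,-89.9],[0.077,-0.096,0.02,0,0,-89.9],[0.077,-0.096,0.02,0,0,-89.9],[0.077,-0.096,0.02,0,0,-89.9],[0.077,-0.096,0.02,0,0,-89.9],[0.077,-0.096,0.02,0,0,-89.9],[0.077,-0.096,0.06,0,0,-89.9],[0.077,-0.096,0.085,0,0,-89.9],[0.077,-0.096,0.098,0,0,-89.9]])

```text
t: 10.32
tool_pos: [0.5181, 0.0707, 0.0598]
orientation: [-2.396, -2.03, 0.003]
force: [-0.5, -0.3, -0.1]
opening: 0.0565
gripper_force: 0.0
```

>>> carry_out(rows=[[0,0,0,0,0,0],[0,0,0,0,0,0],[0,0,0,0,0,0],[0,0,0,0,0,0],[0,0,0,0,0,0],[0,0,0,0,0,0],[0,0,0,0,0,0],[0,0,0,0,0,0]], jaw=255, force=50)

```text
t: 11.32
tool_pos: [0.5185, 0.0708, 0.0618]
orientation: [-2.397, -2.029, 0.001]
force: [-5.0, 0.2, 5.3]
opening: 0.0129
gripper_force: 50.0
```

>>> carry_out(rows=[[0,-0.004,0,0,0,0],[0,-0.008,0,0,0,0],[0,-0.012,0,0,0,0],[0,-0.016,0,0,0,0],[0,-0.02,0,0,0,0],[0,-0.024,0,0,0,0],[0,-0.027,0,0,0,0],[0,-0.027,0,0,0,0],[0,-0.027,0,0,0,0]])

```text
t: 12.45
tool_pos: [0.4941, 0.0747, 0.0618]
orientation: [2.396, 2.027, 0.004]
force: [9.2, -2.1, -6.6]
opening: 0.0126
gripper_force: 50.0
```

```bash
python3 - <<'E'
from h import *
s=robot.read_state();p=np.load('board.npy')
c,q=np.cos(p[2]),np.sin(p[2]);X=s['tool_pos'][:2]-p[:2];print('tcp board',c*X[0]+q*X[1],-q*X[0]+c*X[1],s['force'],s['gripper_force'])
a=save('side','d5.png');b=save('scene','s5.png')
cr=lambda im,x,y:cv2.resize(im[y:y+60,x:x+75,::-1],None,fx=5,fy=5,interpolation=2)
cv2.imwrite('pics/c5.png',np.hstack([cr(a,225,210),cr(b,355,215)]))
def W(b): return np.array([p[0]+c*b[0]-q*b[1],p[1]+q*b[0]+c*b[1],b[2]])
for n,b in [('ptr at clip',(-.043,-.1146,.034)),('clip top mid in',(-.043,-.117,.036))]: print(n,proj('side',W(b)),proj('scene',W(b)))
E
```

```text
tcp board -0.053660980196284166 -0.02425575278546907 [ 9.23971014 -2.05292663 -6.62188315] 50.01034498214722
ptr at clip [258.54823007 240.67545852] [385.5478174  243.97328392]
clip top mid in [258.35238645 240.63163108] [386.68437166 243.04298617]
```

View pics/c5.png

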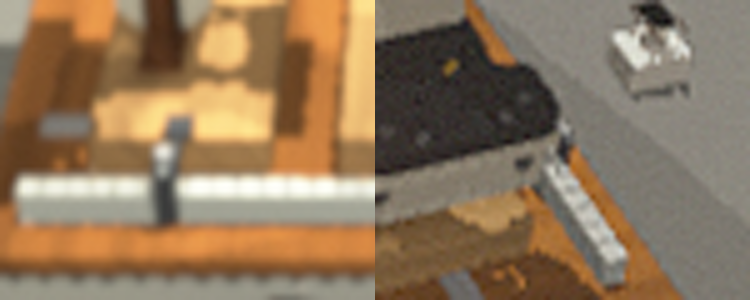

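The side crop shows the pointer plate at px (261,235) and the clip at (257,240). The TCP moved 24.7 mm, so it's about 2 mm short because of arm compliance. I'll pull a little more.

>>> carry_out(rows=[[0,-0.0012,0,0,0,0],[0,-0.0024,0,0,0,0],[0,-0.0024,0,0,0,0],[0,-0.0024,0,0,0,0],[0,-0.0024,0,0,0,0]])

```text
t: 13.18
tool_pos: [0.4919, 0.0751, 0.0619]
orientation: [2.396, 2.027, 0.004]
force: [9.7, -2.1, -5.7]
opening: 0.0126
gripper_force: 50.0
```

```bash
python3 - <<'E'
from h import *
s=robot.read_state();p=np.load('board.npy')
c,q=np.cos(p[2]),np.sin(p[2]);X=s['tool_pos'][:2]-p[:2];print('tcp board',c*X[0]+q*X[1],s['force'],s['gripper_force'],s['opening'],s['t'])
def B(cm,px,z,st=None):
    X=toplane(cm,px,z,st)-[p[0],p[1],0];return (np.array([c*X[0]+q*X[1],-q*X[0]+c*X[1]])*1000).round(1)
a=np.load('s4.npy');s4={'tool_pos':a[:3],'orientation':a[3:]}
print('shut plate',B('wrist',(120+366/2.2,187/2.2),.035,s4),'screw',B('wrist',(120+457/2.2,266/2.2),.044,s4))
im=save('side','d6.png')
cv2.imwrite('pics/c6.png',cv2.resize(im[220:260,235:285,::-1],None,fx=12,fy=12,interpolation=2))
im0=cv2.imread('pics/d1.png')
cv2.imwrite('pics/c6.png',np.hstack([cv2.resize(x[220:262,235:285],None,fx=8,fy=8,interpolation=2) for x in(im0,im[:,:,::-1])]))
for b in[(-.0161,-.095,.035),(-.043,-.095,.035),(-.043,-.127,.044)]:
    print(b,((proj('side',[p[0]+c*b[0]-q*b[1],p[1]+q*b[0]+c*b[1],b[2]])-[235,220])*8).round())
E
```

```text
tcp board -0.05592349953582833 [ 9.7442167  -2.076563   -5.73971699] 50.01101195812225 0.012591257034270819 13.175
shut plate [-16.2 -94.6] screw [ -42.4 -126.1]
(-0.0161, -0.095, 0.035) [300. 116.]
(-0.043, -0.095, 0.035) [197. 116.]
(-0.043, -0.127, 0.044) [180. 165.]
```

View pics/c6.png

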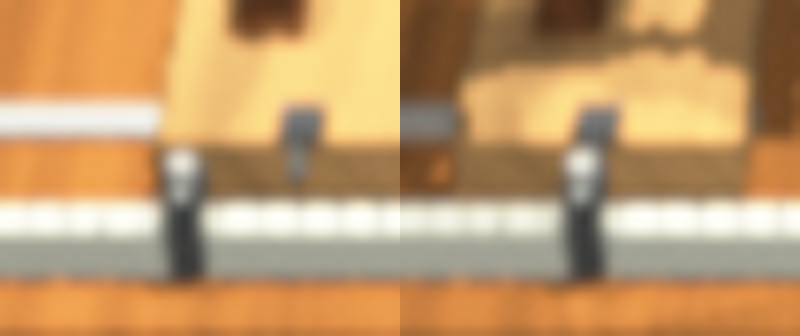

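The plate moved from column 302 to 198, where 300 to 197 was predicted for the clip position, so the pointer is opposite the clip. I'll hold a little longer and hand in.

>>> carry_out(rows=[[0,0,0,0,0,0],[0,0,0,0,0,0],[0,0,0,0,0,0],[0,0,0,0,0,0],[0,0,0,0,0,0],[0,0,0,0,0,0]])

```text
t: 13.98
tool_pos: [0.4919, 0.0751, 0.0619]
orientation: [2.396, 2.027, 0.004]
force: [10.4, -2.5, -6.1]
opening: 0.0129
gripper_force: 50.0
```

```bash
python3 -c "
from plant import robot
s=robot.read_state();print(s['tool_pos'],s['gripper_force']);print(robot.close_job())"
```

```text
[0.49185689 0.07509461 0.06186291] 50.01110851764679
the job is handed in; nothing more can be done
None
```

I turned the knob to about 1.28 rad, near its free stop, and pulled the front half out about 27 mm until its pointer stood opposite the clip; I handed the job in at 14 s still gripping the bar at 50 N, and no verdict came back.

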